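# Fit and clamp the race car battery with a wing nut in a tight corner

### The arm

A 6-joint arm with a two-finger parallel gripper is mounted at the origin on the work surface. World frame = base frame: x ahead of the robot, y to its left, z up, the work surface at z = 0. Lengths are in m, angles in rad, forces in N, time in s.
With the tool pointing down it reaches from about 0.35 to 0.875 m from the base axis. Payload 15.5 kg.
Tool frame: the origin (TCP) lies on the centre line of the jaws, within the pads' length; the fingertips stand robot.nose_length ahead of it and the grasp point (between the pads) lies 6 mm ahead of it (robot.nose_length is the distance from the TCP to the fingertips, in m); z points along the fingers, y is the direction in which the jaws open and shut (so a half turn about z gives the same grasp; the last joint's range is limited). The gripper opens to 85 mm and grips with 20 to 120 N. Pads are 22 mm wide; open, the fingers measure 114 mm over their backs; the gripper's body (76 mm by 85 mm) begins 54 mm behind the grasp point. The pads swing forward as they close: fully open they stand 13 mm farther back than shut.
Start: joints at [1.214, 0.494, 1.345, -0, 1.302, -0.096], TCP at [0.162, 0.604, 0.225] pointing down, gripper open.
Joint ranges: [-2.91, 2.91], [-0.82, 2.16], [0.22, 2.67], [-1.22, 4.37], [0.12, 2.79], [-3.08, 3.08]. Speed limits (rad/s): [1.89, 1.89, 2.57, 3.01, 3.01, 3.01].

### API

Orientations are given as a rotation vector (axis times angle).
In Python, from bench import robot gives the robot as it stands.
- The arm moves only by the tool apply_moves, never from a script. Its argument "deltas" is a list of rows, each a list of 3 entries, a list of its own where there are three numbers: the closure in counts, from 0 (fully open) to 255 (shut), then the shift along the tool's x, y, z in mm, then the turn about the tool's z in rad. A call has exactly 8 rows; each row is the pose to reach, as a shift and turn from the pose commanded when the call began, along the tool's axes at that moment; what a row does not reach only later rows make up. A row lasts 1/10 s, in which the tool goes at most 50 mm and 8.59 degrees, less where a joint would pass 70% of its speed; a pose out of reach is approached as far as the arm can. A call with a gripper value outside its range is refused whole. The fingers move at their own pace and stop on an object; the grip force is fixed at half the most. Time passes only in rows, so rows that repeat a pose let the fingers close, or fill a call up. It gives the time, the measured TCP pose, the force and the opening at its end, in the units of the state.
- robot.get_state(): the state, without advancing time (a new reading comes with each control period).
- robot.grab_frame(name): name is "scene" or "top" or "wrist"; returns a dict with "frame" (400x640x3 uint8, red, green, blue), "z_map" (400x640 float32, m along the optical axis (not along the pixel's ray), 0 where there is no reading), "fx", "fy", "cx", "cy" (pixels), "dist" ([k1, k2, p1, p2, k3] as OpenCV has them; the pictures are not rectified), "cam_to_world" (4x4, takes a point from camera to world coordinates). Camera axes: x right, y up, looking along -z (the intrinsics and any distortion apply to the point x, -y, -z); pixel columns grow to the right and rows downward; lengths in m; the calibration is good to about 2 mm. A picture is of the moment at which its call begins.
- robot.finish_job(): hands the job in, once; it reports no verdict.
The state is a dict: "time_s": time; "joint_positions": joint angles; "joint_velocities": joint speeds; "tau": joint torques, N m; "eef_pos": TCP position; "orientation": TCP orientation; "force": force on the tool from outside, world axes, zero at the start; "torque": the same for the moment, N m; "gripper_width": finger opening in m.
Only numpy, scipy, OpenCV 4.12 (cv2) and the standard library are available. Lean on these libraries where they do the work, as an engineer would, in place of code of your own. Each camera call takes 0.05 s, during which the arm holds its last target.

### The job

Slide the grey battery pack that sticks out of the model car fully home against the end stop of its slot, then tighten the car's wing nut (clockwise seen from above), going by feel, until the hold-down bar grips the pack firmly without crushing it. Push gently throughout, keep off the shock tower and absorbers that crowd the nut and only allow short arcs, leave everything else on the table where it is, and let go at the end.

Things in the scene. Friction and masses are not known exactly. Their poses are not given: they have to be found in the camera images.
- car: Model race car without shell, fixed on a low pit stand; 200 mm wide (own x), 400 mm long (own y), 4 rubber wheels. Origin on the table under its middle, z up; chassis top 70 mm above the table. Its battery slot runs along x at y = 0, 50 mm wide between rails 8 mm high, open at the -x side (towards the robot). A motor and servo up to 107 mm high stand at y = -65 to -140 mm.
- slot_home (a point): Centre of the battery slot on the chassis top (car x = 0, y = 0, z = 70 mm), axes as the car's. The pack is fully home when its origin is here.
- stop_face (a point): Middle of the slot's end stop: a fixed metal block, 20 mm tall, 60 mm wide, whose face (looking to the car's -x) is at car x = +48 mm; this point is on that face, 80 mm above the table.
- battery: Grey hard-case battery pack, white label on top, 96 (x) x 46 (y) x 25 (z) mm, about 0.19 kg; origin at the centre of its underside, x along the slot. It starts in the slot's mouth, 56 to 78 mm short of home, its near end overhanging the chassis. Sliding it takes 1 to 2 N; a push over 25 N damages it.
- bar: Black hold-down bar, 18 x 130 x 5 mm, along the car's y over the slot at car x = 0; origin at car y = 0 on its underside, 108.5 mm above the table when the nut reads 0. It moves only straight down, 2.5 mm per radian of the nut. A robot force over 20 N on bar and nut together damages it; do not press down on it.
- foot (a point): Point at the bar's underside, car x = 0, y = 0 (moves with the bar). A round adjusting foot, 14 mm diameter, hangs here 4 to 8.5 mm below the bar, set differently each time and not measured, and presses on the pack. So the nut angle at first touch is not known beforehand (2.0 to 3.8 rad): it must be felt.
- wingnut (a joint): Wing nut angle, rad: 0 loose, grows when tightened (clockwise from above); starts at 0.6 to 1.3, ends at 5.6; at 0 the wings lie along the car's x. It turns freely at 0.12 N m (4 N at 30 mm) and stays where left. After first touch add 0.0025 N m per N of clamping force: 15 N is firm, aim at 0.19 N m (28 N), over 60 N crushes the pack. Clamping grows about 10 N per 0.1 rad.
- nut_mid (a point): Middle of the two-winged steel nut, on its upright axis (car x = 0, y = 62 mm), 128.5 mm above the table at nut angle 0, sinking with the bar; x along the wings, z up. Wings 64 mm tip to tip, 7 mm thick, 20 mm tall (10 mm above and below this point), lower edge 5 mm above the bar; hub 18 mm diameter.
- nut_axis (a point): Fixed point on the nut's axis, 70 mm above the table, axes as the car's. A fingertip beside the wings is free over the car's -y side and to 15 degrees past the +x and -x directions; the +y side is blocked by tower and absorbers. So a wing can be pushed round through only about 200 degrees; then lift over and take the other wing.
- tower: Dark shock tower plate and two upright absorbers beside the nut; origin and axes as car. Plate 100 mm wide (x), face at y = 98 mm (36 mm from the nut's axis), top 145 mm above the table; absorbers 16 mm diameter at x = -38 and +38 mm, y = 97 mm, 140 mm high. A push over 10 N bends it.
- driver: Bystander: hex driver with black handle lying on the table at the near side of the car. Leave alone.
- spare_wheel: Bystander: spare car wheel, 66 mm diameter, 30 mm high, lying flat on the table near the car. Leave alone.
- tape: Bystander: roll of grey tape, 90 mm diameter, 24 mm high, on the table beyond the car. Leave alone.
- dish: Bystander: small steel dish, 80 mm diameter, on the table beyond the car. Leave alone.
- tumbler: Bystander: black travel tumbler with straw, about 200 mm tall, at the left side. Leave alone.
- cleaner: Bystander: aluminium can, 52 mm diameter, 150 mm tall, at the right side. Leave alone.
- spare_pack: Bystander: long black battery pack 138 x 46 x 25 mm lying on the table left of the car; not the one to fit. Leave alone.

How it is judged:
By the outcome, as a careful person would: the job done as asked, in the order asked, and still so for the second after the job is handed in, with the robot touching nothing.
It also fails if it takes over 64 s, if anything falls off the work surface, if the arm or the gripper's body presses on something with over 40 N, if the wrist force passes 120 N, or if a joint passes its speed limit or range.

## Working session

There is one attempt and no reset: what is moved stays moved. The work goes in short steps, Python scripts to look and compute and a tool call to move; the robot and the scene stay as the last step left them, time stands still between calls to the robot, and variables do not carry over. Pictures are saved under pics/ and viewed, and the job is handed in when it is done.

Besides the shell and the picture viewer there is one more tool, called after ">>>" as name([rows], argument=value, ...), one row to a line, values as JSON. apply_moves: Moves the arm, as the interface text tells. Its arguments: {"type":"object","properties":{"deltas":{"type":"array"}},"required":["deltas"]}

```bash
ls; mkdir -p pics; python3 - <<'E'
from bench import robot
import cv2,numpy as np
s=robot.get_state()
for k,v in s.items(): print(k,np.round(v,4))
print(robot.nose_length)
for n in ["scene","top","wrist"]:
    f=robot.grab_frame(n)
    cv2.imwrite(f"pics/a_{n}.png",f["frame"][:,:,::-1])
    np.savez(f"a_{n}.npz",**f)
    print(n,f["fx"],f["fy"],f["cx"],f["cy"],f["dist"],np.round(f["cam_to_world"],3).tolist())
E
```

```text
pics
time_s 0.0
joint_positions [ 1.2135  0.4942  1.3462 -0.      1.3025 -0.0955]
joint_velocities [-0.0015  0.0003  0.0003 -0.0002  0.0007 -0.0001]
tau [-2.00000e-04 -8.82157e+01 -3.83867e+01 -3.00000e-04  1.01000e-02
 -0.00000e+00]
eef_pos [0.1616 0.6033 0.2247]
orientation [-4.1000e-01 -3.1144e+00  2.0000e-03]
force [-0.2451 -0.1406  0.5527]
torque [-0.003   0.0185  0.0269]
gripper_width 0.0857
0.025
scene 368.3000122808373 368.3000122808373 314.2350643574025 197.76514470286548 [0.02436123 0.         0.         0.         0.        ] [[-0.132, -0.609, 0.782, 1.55], [0.991, -0.079, 0.106, 0.095], [-0.003, 0.79, 0.614, 0.847], [0.0, 0.0, 0.0, 1.0]]
top 510.2511914603273 510.2511914603273 315.8020055984333 201.6178418130658 [-2.73559607e-05  0.00000000e+00  0.00000000e+00  0.00000000e+00
  0.00000000e+00] [[-0.006, 0.995, -0.099, 0.46], [-1.0, -0.005, 0.011, -0.011], [0.01, 0.099, 0.995, 1.55], [0.0, 0.0, 0.0, 1.0]]
wrist 293.96213498539765 293.96213498539765 321.60396460542887 196.07251788687483 [-0.0413051  0.         0.         0.         0.       ] [[0.259, -0.926, -0.276, 0.092], [0.966, 0.248, 0.075, 0.621], [-0.001, -0.286, 0.958, 0.373], [0.0, 0.0, 0.0, 1.0]]
```

View pics/a_scene.png

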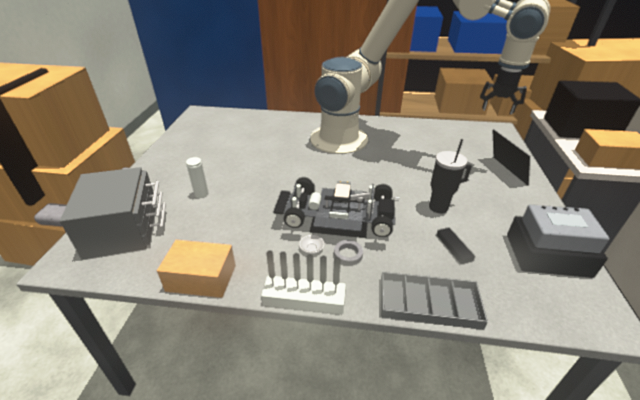

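View pics/a_top.png

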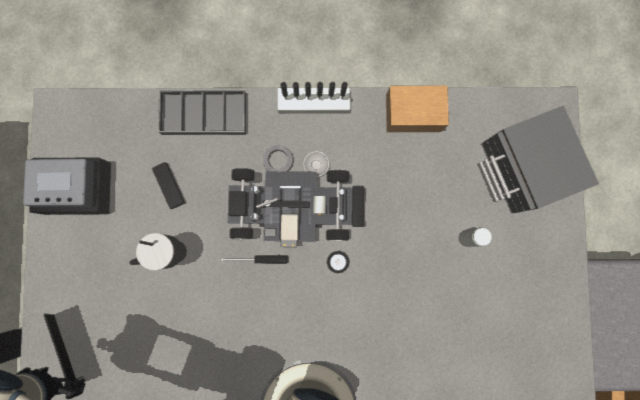

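The top view shows the car around pixel (297,205), the battery label around (289,228), the wing nut near (266,203), the driver at (270,259) and the spare wheel at (338,262). I'll zoom in next.

```bash
python3 - <<'E'
import cv2,numpy as np
f=np.load("a_top.npz")
im=f["frame"][150:280,215:380,::-1]
cv2.imwrite("pics/b_top.png",cv2.resize(im,None,fx=4.6,fy=4.6,interpolation=cv2.INTER_CUBIC))
f=np.load("a_scene.npz")
im=f["frame"][165:270,265:405,::-1]
cv2.imwrite("pics/b_scene.png",cv2.resize(im,None,fx=5.5,fy=5.5,interpolation=cv2.INTER_CUBIC))
E
```

```text
(no output)
```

View pics/b_top.png

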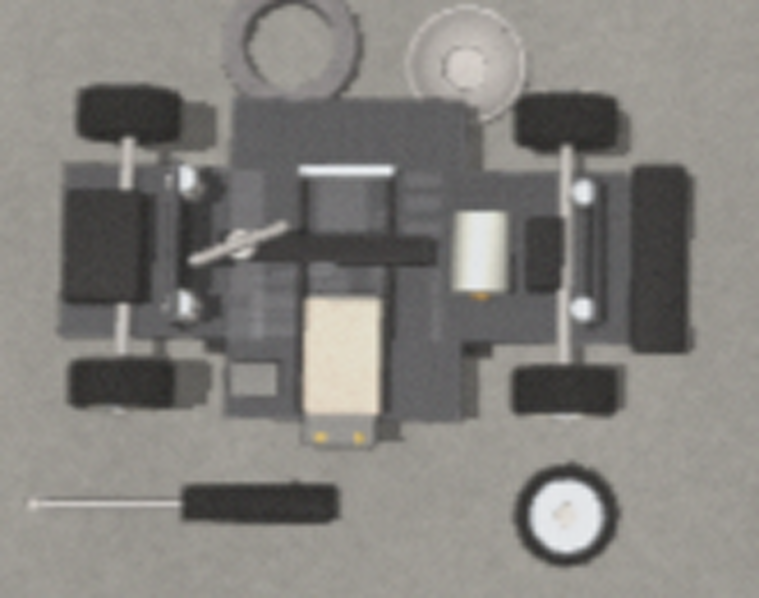

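View pics/b_scene.png

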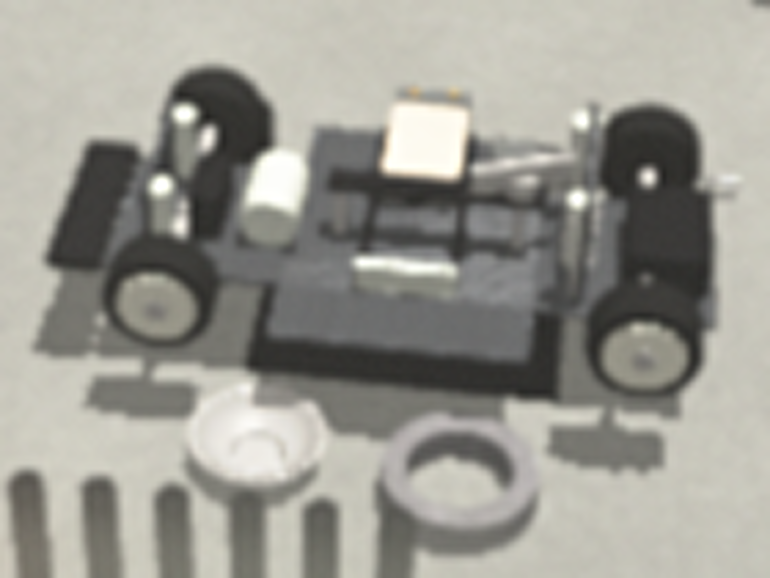

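```bash
cat > h.py <<'E'
import cv2,numpy as np
from scipy.spatial.transform import Rotation as R
def K(f): return np.array([[f["fx"],0,f["cx"]],[0,f["fy"],f["cy"]],[0,0,1.]],float)
def ray(f,uv):
    p=cv2.undistortPoints(np.array(uv,float).reshape(-1,1,2),K(f),np.array(f["dist"],float))[:,0]
    d=np.c_[p[:,0],-p[:,1],-np.ones(len(p))]
    T=np.array(f["cam_to_world"]); return T[:3,3],d@T[:3,:3].T
def onz(f,uv,z):
    o,d=ray(f,uv); return o+d*((z-o[2])/d[:,2])[:,None]
def proj(f,P):
    T=np.array(f["cam_to_world"]); c=(np.array(P,float).reshape(-1,3)-T[:3,3])@T[:3,:3]
    c=c*[1,-1,-1]
    return cv2.projectPoints(c,np.zeros(3),np.zeros(3),K(f),np.array(f["dist"],float))[0][:,0]
E
python3 - <<'E'
from h import *
f=np.load("a_top.npz")
s=4.6
c=lambda x,y:[215+x/s,150+y/s]
def P(n,uv,z):
    p=onz(f,[c(*uv)],z)[0]; print(n,np.round(p,4)); return p
P("stop top",(347,170),.09)
P("nut",(240,244),.126);P("wingA",(192,262),.126);P("wingB",(287,226),.126)
P("bar R end",(436,250),.11)
P("lab near",(342,412),.095);P("lab far",(342,298),.095);P("pack near end",(338,446),.095)
for n,u in dict(ch_ul=(234,97),ch_ur=(478,99),ch_ll=(226,414),ch_lr=(464,417)).items(): P(n,u,.07)
for n,u in dict(ab1=(187,180),ab2=(187,305)).items(): P(n,u,.14)
P("driver",(30,503),0.01);P("driver2",(338,503),.02);P("wheel",(566,513),.03)
p=onz(f,[[155,250]],.2);print("tumbler",p)
E
```

```text
stop top [0.6476 0.0468 0.09  ]
nut [0.5978 0.1106 0.126 ]
wingA [0.587  0.1397 0.126 ]
wingB [0.6087 0.082  0.126 ]
bar R end [ 0.5951 -0.0088  0.11  ]
lab near [0.4962 0.0499 0.095 ]
lab far [0.5668 0.0498 0.095 ]
pack near end [0.4753 0.0524 0.095 ]
ch_ul [0.6974 0.1195 0.07  ]
ch_ur [ 0.6954 -0.036   0.07  ]
ch_ll [0.496  0.1238 0.07  ]
ch_lr [ 0.4932 -0.0258  0.07  ]
ab1 [0.6355 0.1415 0.14  ]
ab2 [0.5598 0.1411 0.14  ]
driver [0.4404 0.2564 0.01  ]
driver2 [0.4393 0.0556 0.02  ]
wheel [ 0.4321 -0.0915  0.03  ]
tumbler [[0.46827956 0.39818059 0.2       ]]
```

>>> apply_moves([
  [255,[-20,-20,-40],-0.05],
  [255,[-60,-60,-60],-0.262],
  [255,[-431,-457,-60],-0.262],
  [255,[-431,-457,-60],-0.262],
  [255,[-431,-457,-60],-0.262],
  [255,[-431,-457,-60],-0.262],
  [255,[-431,-457,-60],-0.262],
  [255,[-431,-457,-60],-0.262],
])

```text
time_s: 0.95
eef_pos: [0.3407, 0.2728, 0.2836]
orientation: [-0.001, 3.141, 0.0]
force: [0.4, 0.2, -0.3]
gripper_width: -0.0
```

>>> apply_moves([
  [255,[-115,-215,20],0],
  [255,[-115,-215,20],0],
  [255,[-115,-215,20],0],
  [255,[-115,-215,20],0],
  [255,[-115,-215,20],0],
  [255,[-115,-215,20],0],
  [255,[-115,-215,20],0],
  [255,[-115,-215,20],0],
])

```text
time_s: 1.75
eef_pos: [0.4548, 0.0603, 0.2635]
orientation: [0.001, -3.141, -0.0]
force: [0.4, -0.4, -0.1]
gripper_width: 0.0001
```

```bash
python3 - <<'E'
from bench import robot
from h import *
s=robot.get_state(); print(np.round(s["eef_pos"],4),np.round(s["orientation"],4),np.round(s["force"],2),s["gripper_width"],s["time_s"])
f=robot.grab_frame("wrist"); np.savez("c_wrist.npz",**f)
cv2.imwrite("pics/c_wrist.png",f["frame"][:,:,::-1])
print(np.round(f["cam_to_world"],3))
E
```

```text
[0.4548 0.0603 0.2635] [ 9.0000e-04 -3.1411e+00 -4.0000e-04] [ 0.39 -0.35 -0.13] 0.00010992817636782388 1.75
[[-0.001 -0.958 -0.286  0.383]
 [ 1.    -0.    -0.     0.059]
 [ 0.    -0.286  0.958  0.412]
 [ 0.     0.     0.     1.   ]]
```

View pics/c_wrist.png

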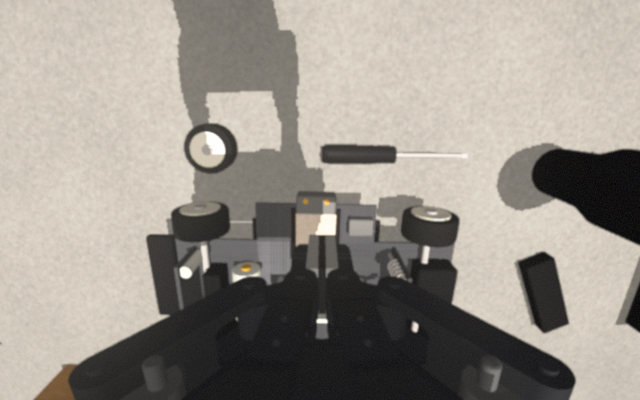

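The wrist view (image down = +x) shows the pack's near end at about (316,192) and its label at (316,220). The gripper hides the nut.

```bash
python3 - <<'E'
from h import *
f=np.load("c_wrist.npz")
im=f["frame"][170:290,230:420,::-1]
cv2.imwrite("pics/c2.png",cv2.resize(im,None,fx=4.2,fy=4.2,interpolation=cv2.INTER_CUBIC))
E
```

```text
(no output)
```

View pics/c2.png

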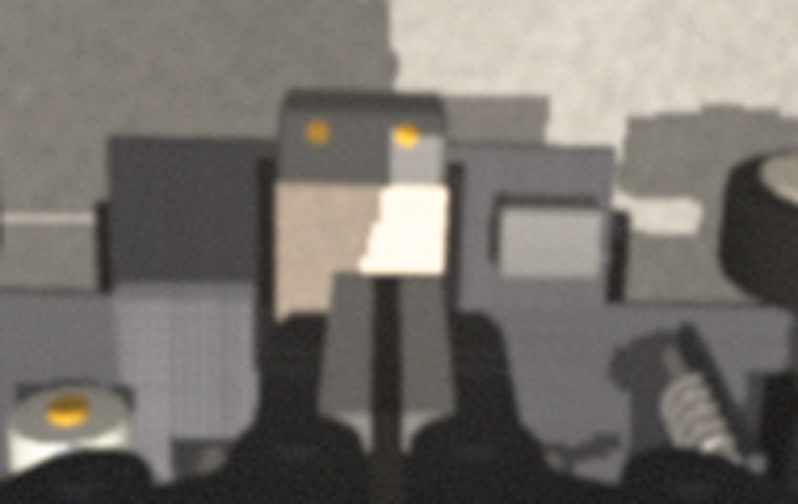

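```bash
python3 - <<'E'
from h import *
f=np.load("c_wrist.npz")
c=lambda x,y:[230+x/4.2,170+y/4.2]
for n,u,z in [("topL",(282,108),.095),("topR",(444,108),.095),("bot",(362,93),.07),("lab L",(276,184),.095),("lab R",(447,184),.095),("chassisL",(108,138),.07),("chassisR",(612,147),.07),("railL",(265,160),.078),("railR",(455,166),.078),("tipend",(385,275),.24)]:
    print(n,np.round(onz(f,[c(*u)],z)[0],4))
E
```

```text
topL [0.4771 0.0317 0.095 ]
topR [0.4771 0.0751 0.095 ]
bot [0.48   0.0527 0.07  ]
lab L [0.4988 0.0295 0.095 ]
lab R [0.4987 0.0762 0.095 ]
chassisL [ 0.4937 -0.0215  0.07  ]
chassisR [0.4964 0.1256 0.07  ]
railL [0.4977 0.025  0.078 ]
railR [0.4995 0.0793 0.078 ]
tipend [0.4604 0.0592 0.24  ]
```

>>> apply_moves([
  [255,[10,-7,20],0],
  [255,[10,-7,60],0],
  [255,[10,-7,100],0],
  [255,[10,-7,130],0],
  [255,[10,-7,150],0],
  [255,[10,-7,158],0],
  [255,[10,-7,158],0],
  [255,[10,-7,158],0],
])

```text
time_s: 2.6
eef_pos: [0.4457, 0.0531, 0.1064]
orientation: [-0.002, 3.141, 0.0]
force: [0.2, -0.0, 0.2]
gripper_width: -0.0
```

```bash
cat > st.py <<'E'
from bench import robot
import numpy as np
s=robot.get_state(); print(round(s["time_s"],2),np.round(s["eef_pos"],4),np.round(s["orientation"],3),np.round(s["force"],2),np.round(s["torque"],3),round(s["gripper_width"],4))
E
python3 st.py
```

```text
2.6 [0.4457 0.0531 0.1064] [-2.000e-03  3.141e+00  0.000e+00] [ 0.22 -0.03  0.19] [ 0.055  0.024 -0.019] -0.0
```

>>> apply_moves([
  [255,[-8,0,0],0],
  [255,[-15,0,0],0],
  [255,[-21,0,0],0],
  [255,[-27,0,0],0],
  [255,[-33,-0.3,0],0],
  [255,[-39,-0.5,0],0],
  [255,[-45,-0.7,0],0],
  [255,[-50,-0.8,0],0],
])

```text
time_s: 3.4
eef_pos: [0.4959, 0.0518, 0.1055]
orientation: [0.0, -3.142, 0.0]
force: [-0.3, 0.4, 0.2]
gripper_width: -0.0002
```

```bash
python3 st.py
```

```text
3.4 [0.4959 0.0518 0.1055] [ 0.    -3.142  0.   ] [-0.34  0.44  0.21] [0.058 0.04  0.037] -0.0002
```

```bash
python3 - <<'E'
from bench import robot
from h import *
f=robot.grab_frame("wrist")
cv2.imwrite("pics/d_wrist.png",f["frame"][:,:,::-1])
f=robot.grab_frame("scene")
cv2.imwrite("pics/d_scene.png",cv2.resize(f["frame"][150:270,250:410,::-1],None,fx=4.8,fy=4.8,interpolation=cv2.INTER_CUBIC))
E
```

```text
(no output)
```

View pics/d_wrist.png

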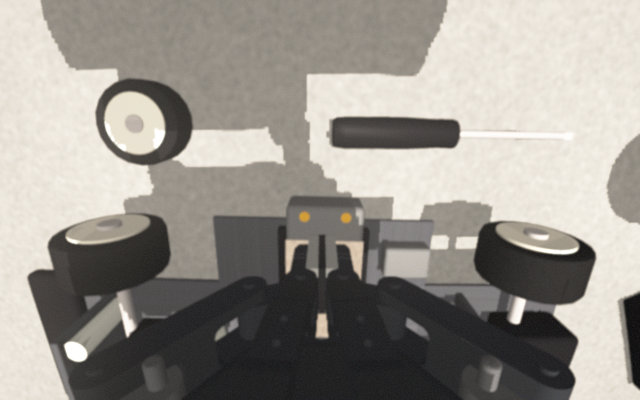

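View pics/d_scene.png

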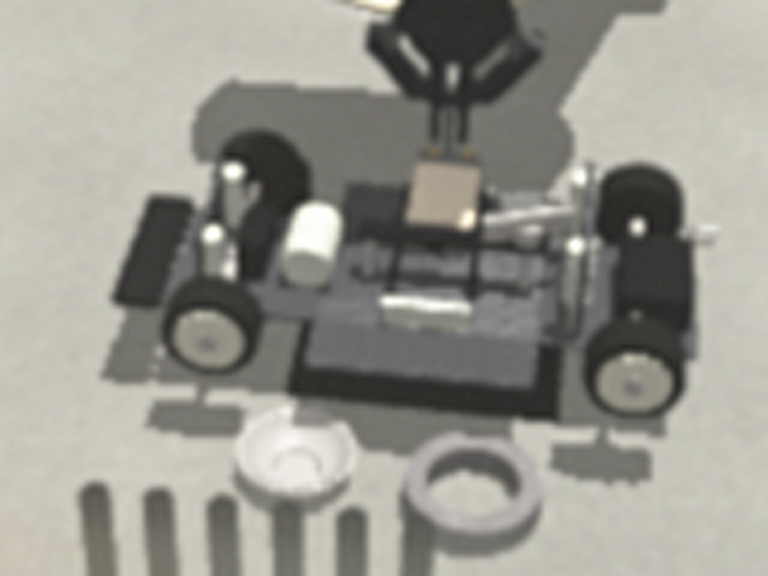

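```bash
python3 - <<'E'
from bench import robot
from h import *
f=robot.grab_frame("wrist"); np.savez("d_wrist.npz",**f)
cv2.imwrite("pics/d2.png",cv2.resize(f["frame"][180:350,220:430,::-1],None,fx=3.5,fy=3.5,interpolation=cv2.INTER_CUBIC))
for p in [(.485,.052,.0805),(.507,.052,.0805),(.496,.052,.1055),(.477,.053,.095),(.507,.053,.095),(.507,.053,.07)]: print(p,proj(f,p))
z=f["z_map"]
for u,v in [(325,205),(325,220),(325,240),(312,240),(300,260),(312,280),(322,325)]:
    o,d=ray(f,[[u,v]]); print(u,v,z[v,u],np.round(o+d[0]*z[v,u],4))
E
```

```text
(0.485, 0.052, 0.0805) [[323.68391331 209.92023203]]
(0.507, 0.052, 0.0805) [[323.60857793 242.03182335]]
(0.496, 0.052, 0.1055) [[323.94806329 243.61150397]]
(0.477, 0.053, 0.095) [[325.64436179 205.10980814]]
(0.507, 0.053, 0.095) [[325.4346662  252.56864706]]
(0.507, 0.053, 0.07) [[324.97585084 235.30735863]]
325 205 0.1708509 [0.478  0.0527 0.0917]
325 220 0.16961385 [0.4859 0.0527 0.0954]
325 240 0.1443482 [0.4861 0.0524 0.1218]
312 240 0.14472714 [0.4863 0.046  0.1215]
300 260 0.13343404 [0.4902 0.0409 0.1344]
312 280 0.10864458 [0.485  0.0471 0.1588]
322 325 0.1911434 [0.5598 0.051  0.0951]
```

View pics/d2.png

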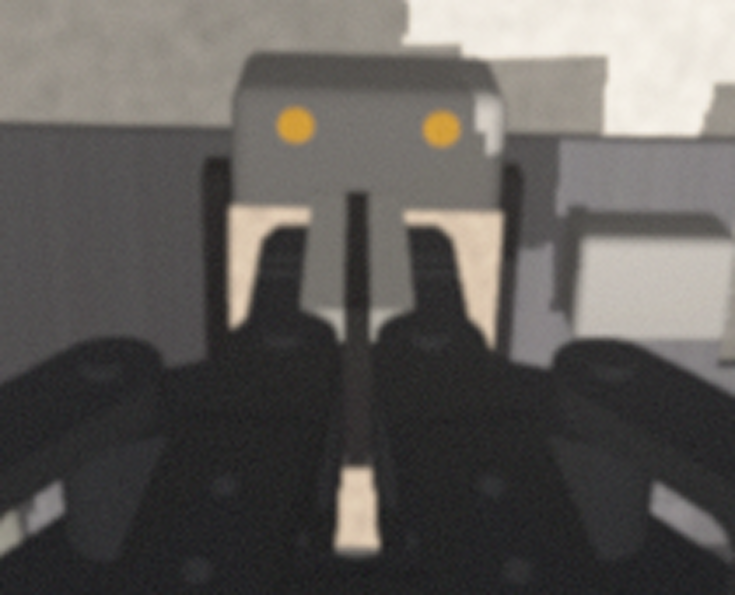

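```bash
python3 - <<'E'
from h import *
f=np.load("d_wrist.npz"); z=f["z_map"]
for u in (315,332):
  for v in range(196,262,3):
    o,d=ray(f,[[u,v]]); print(u,v,np.round(o+d[0]*z[v,u],4),f["frame"][v,u])
E
```

```text
315 196 [0.4779 0.0465 0.074 ] [90 86 83]
315 199 [0.4776 0.0466 0.0814] [82 79 76]
315 202 [0.478  0.0467 0.0862] [86 85 78]
315 205 [0.4775 0.0469 0.0933] [95 92 88]
315 208 [0.4791 0.0469 0.094 ] [115 110 105]
315 211 [0.4804 0.0469 0.0955] [118 113 111]
315 214 [0.4825 0.0469 0.0947] [117 113 109]
315 217 [0.4839 0.0469 0.096 ] [117 112 109]
315 220 [0.4864 0.0469 0.0941] [114 112 107]
315 223 [0.488  0.0469 0.0948] [120 114 112]
315 226 [0.49   0.0468 0.0947] [117 111 108]
315 229 [0.4913 0.0469 0.0961] [116 115 110]
315 232 [0.4938 0.0468 0.0945] [116 111 105]
315 235 [0.4859 0.0473 0.1163] [116 113 108]
315 238 [0.486  0.0474 0.1198] [119 113 110]
315 241 [0.4857 0.0475 0.1239] [119 116 110]
315 244 [0.4861 0.0475 0.1263] [119 114 111]
315 247 [0.4859 0.0476 0.13  ] [119 115 109]
315 250 [0.4864 0.0477 0.1319] [119 117 110]
315 253 [0.4858 0.0478 0.1361] [119 116 108]
315 256 [0.4861 0.0478 0.1382] [118 115 109]
315 259 [0.4858 0.0479 0.1414] [118 113 109]
332 196 [0.4783 0.0574 0.0727] [102  98  92]
332 199 [0.4782 0.0572 0.0795] [88 83 79]
332 202 [0.4778 0.0569 0.0869] [89 
[... 158 characters left out ...]
566 0.0961] [119 117 111]
332 217 [0.4841 0.0567 0.0953] [116 112 108]
332 220 [0.4856 0.0567 0.0963] [118 113 112]
332 223 [0.488  0.0567 0.0949] [118 113 110]
332 226 [0.49   0.0568 0.0945] [118 113 109]
332 229 [0.4917 0.0568 0.0951] [117 114 109]
332 232 [0.4934 0.0568 0.0954] [119 114 110]
332 235 [0.4863 0.056  0.1156] [117 113 108]
332 238 [0.4861 0.0559 0.1195] [118 116 109]
332 241 [0.4865 0.0558 0.1223] [116 113 109]
332 244 [0.4858 0.0556 0.1269] [121 116 111]
332 247 [0.4863 0.0556 0.1292] [120 115 109]
332 250 [0.485  0.0554 0.1346] [118 114 109]
332 253 [0.486  0.0553 0.1356] [118 116 112]
332 256 [0.4857 0.0552 0.1389] [118 117 110]
332 259 [0.4859 0.0551 0.1413] [118 115 110]
```

```bash
python3 - <<'E'
from bench import robot
from h import *
f=np.load("c_wrist.npz"); z=f["z_map"]
for u in (313,):
  for v in range(226,275,3):
    o,d=ray(f,[[u,v]]); print(u,v,np.round(o+d[0]*z[v,u],4),f["frame"][v,u])
f=robot.grab_frame("scene"); z=f["z_map"]
V,U=np.mgrid[150:215,320:370]
uv=np.c_[U.ravel(),V.ravel()]
o,d=ray(f,uv); P=o+d*z[V,U].ravel()[:,None]
m=(P[:,0]>.44)&(P[:,0]<.56)&(P[:,2]>.1)&(P[:,2]<.2)&(abs(P[:,1]-.052)<.03)
P=P[m]; uv=uv[m]; i=np.argsort(P[:,2])
for k in i[:40:2]: print(uv[k],np.round(P[k],4))
# project pack near end bottom
print(proj(f,[(.477,.053,.095),(.485,.052,.115),(.485,.052,.0805)]))
E
```

```text
313 226 [0.5131 0.0493 0.0967] [192 175 154]
313 229 [0.3829 0.0591 0.412 ] [192 175 154]
313 232 [0.5211 0.0492 0.0954] [192 173 154]
313 235 [0.445  0.0547 0.2735] [121 113 104]
313 238 [0.445  0.0548 0.2772] [103  98  93]
313 241 [0.4451 0.0549 0.2806] [103 100  94]
313 244 [0.4448 0.055  0.2844] [102  97  93]
313 247 [0.4448 0.0551 0.2877] [102  98  93]
313 250 [0.4436 0.0553 0.2931] [102  97  92]
313 253 [0.4445 0.0553 0.2941] [99 97 91]
313 256 [0.4443 0.0554 0.2972] [104 100  95]
313 259 [0.4445 0.0555 0.2996] [103 100  94]
313 262 [0.4442 0.0555 0.3027] [101  97  92]
313 265 [0.4443 0.0556 0.305 ] [99 96 90]
313 268 [0.4445 0.0557 0.3071] [126 120 115]
313 271 [0.4428 0.0558 0.3122] [92 91 85]
313 274 [0.4437 0.0558 0.3128] [41 39 40]
[344 180] [0.5026 0.057  0.1141]
[343 180] [0.5066 0.0537 0.1166]
[342 179] [0.5049 0.0501 0.1193]
[345 179] [0.5048 0.0603 0.1201]
[346 178] [0.5007 0.0634 0.1218]
[344 179] [0.5089 0.0571 0.1227]
[342 178] [0.5057 0.0499 0.124 ]
[341 177] [0.5011 0.0461 0.1247]
[346 177] [0.5006 0.0632 0.1259]
[342 177] [0.5038 0.0497 0.1269]
[347 177] [0.5025 0.0667 0.1275]
[341 176] [0.5009 0.0459 0.1287]
[345 177] [0.5063 0.06   0.1295]
[342 176] [0.5037 0.0495 0.1309]
[346 175] [0.4972 0.0627 0.1318]
[347 176] [0.5048 0.0665 0.1332]
[341 175] [0.503  0.0458 0.1343]
[344 176] [0.5086 0.0565 0.1349]
[345 175] [0.5045 0.0595 0.1365]
[346 174] [0.4997 0.0626 0.1377]
[[343.11107367 180.20907503]
 [342.92031746 176.80875055]
 [342.48561125 184.81855283]]
```

```bash
python3 - <<'E'
from h import *
f=np.load("c_wrist.npz"); z=f["z_map"]
V,U=np.mgrid[0:400,0:640]; uv=np.c_[U.ravel(),V.ravel()]
o,d=ray(f,uv); P=o+d*z.ravel()[:,None]-[.4548,.0603,.2635]
m=(z.ravel()>0.01)&(P[:,2]>-.01)&(abs(P[:,0])<.1)&(abs(P[:,1])<.1)
P=P[m]
for a in range(-100,100,10):
    q=P[(P[:,1]*1000>=a)&(P[:,1]*1000<a+10)]
    if len(q): print(a,"minz mm",np.round(np.percentile(q[:,2],1)*1000),"x range",np.round(np.percentile(q[:,0],[1,99])*1000))
for h in range(5,110,8):
    q=P[(P[:,2]*1000>=h)&(P[:,2]*1000<h+8)]
    if len(q)>5: print("h",h,"y",np.round(np.percentile(q[:,1],[1,99])*1000),"x",np.round(np.percentile(q[:,0],[1,99])*1000))
E
```

```text
-70 minz mm 88.0 x range [-12.  -9.]
-60 minz mm 79.0 x range [-13.  -5.]
-50 minz mm 67.0 x range [-12.   7.]
-40 minz mm 56.0 x range [-12.   9.]
-30 minz mm 51.0 x range [-13.   9.]
-20 minz mm 19.0 x range [-20.  -6.]
-10 minz mm 14.0 x range [-19.   9.]
0 minz mm 14.0 x range [-20.   8.]
10 minz mm 23.0 x range [-20.  -6.]
20 minz mm 52.0 x range [-13.   9.]
30 minz mm 58.0 x range [-12.   9.]
40 minz mm 70.0 x range [-12.  -3.]
50 minz mm 81.0 x range [-13.  -7.]
60 minz mm 92.0 x range [-11. -10.]
h 5 y [-13.  10.] x [-10.  -5.]
h 13 y [-14.  12.] x [-10.  -6.]
h 21 y [-15.  12.] x [-11.  -6.]
h 29 y [-15.  12.] x [-11.  -6.]
h 37 y [-10.   7.] x [-11.  11.]
h 45 y [-30.  27.] x [-13.   9.]
h 53 y [-36.  34.] x [-13.   9.]
h 61 y [-41.  39.] x [-12.   9.]
h 69 y [-48.  46.] x [-17.   9.]
h 77 y [-54.  52.] x [-17.   8.]
h 85 y [-59.  57.] x [-17.  -1.]
h 93 y [-61.  58.] x [-19.  -3.]
h 101 y [-20.  17.] x [-20. -15.]
```

The tips really sit about 9 mm above the reported TCP: both camera views agree, and they passed over the pack, which is still at x≈0.478. So I'll back off and come in 32 mm lower.

>>> apply_moves([
  [255,[25,0.5,-3],0],
  [255,[50,0.8,-3],0],
  [255,[50,0.8,-3],0],
  [255,[50,0.8,10],0],
  [255,[50,0.8,25],0],
  [255,[50,0.8,32],0],
  [255,[50,0.8,32],0],
  [255,[46,0.8,32],0],
])

```text
time_s: 4.4
eef_pos: [0.4492, 0.0527, 0.0738]
orientation: [0.0, -3.141, -0.0]
force: [0.2, -0.3, 0.5]
gripper_width: 0.0006
```

```bash
python3 st.py
```

```text
4.4 [0.4492 0.0527 0.0738] [ 0.    -3.141 -0.   ] [ 0.18 -0.26  0.5 ] [-0.047  0.006  0.026] 0.0006
```

>>> apply_moves([
  [255,[-7,0,0],0],
  [255,[-14,0,0],0],
  [255,[-18,0,0],0],
  [255,[-23,-0.1,0],0],
  [255,[-29,-0.2,0],0],
  [255,[-36,-0.4,0],0],
  [255,[-43,-0.6,0],0],
  [255,[-50,-0.8,0],0],
])

```text
time_s: 5.2
eef_pos: [0.5, 0.0518, 0.0736]
orientation: [-0.0, 3.142, 0.0]
force: [-2.0, -0.9, 1.5]
gripper_width: 0.0002
```

```bash
python3 st.py
```

```text
5.2 [0.5    0.0518 0.0736] [-0.     3.142  0.   ] [-1.97 -0.93  1.46] [-0.035  0.356  0.02 ] 0.0002
```

>>> apply_moves([
  [255,[-7,-0.1,0],0],
  [255,[-13,-0.2,0],0],
  [255,[-19,-0.4,0],0],
  [255,[-24,-0.5,0],0],
  [255,[-28,-0.5,0],0],
  [255,[-31,-0.6,0],0],
  [255,[-33,-0.6,0],0],
  [255,[-34,-0.6,0],0],
])

```text
time_s: 6.0
eef_pos: [0.5334, 0.0513, 0.0736]
orientation: [0.0, -3.142, 0.0]
force: [-2.2, -0.8, 0.5]
gripper_width: 0.0003
```

```bash
python3 st.py
```

```text
6.0 [0.5334 0.0513 0.0736] [ 0.    -3.142  0.   ] [-2.2  -0.79  0.52] [-0.046  0.269  0.005] 0.0003
```

>>> apply_moves([
  [255,[-0.5,0,0],0],
  [255,[-1,0,0],0],
  [255,[-1.5,0,0],0],
  [255,[-2,0,0],0],
  [255,[-2.5,0,0],0],
  [255,[-3,0,0],0],
  [255,[-3.5,0,0],0],
  [255,[-3.5,0,0],0],
])

```text
time_s: 6.8
eef_pos: [0.5369, 0.0513, 0.0736]
orientation: [-0.0, 3.141, -0.0]
force: [-0.1, -0.1, -0.3]
gripper_width: 0.0003
```

```bash
python3 st.py
```

```text
6.8 [0.5369 0.0513 0.0736] [-0.     3.141 -0.   ] [-0.08 -0.11 -0.29] [-0.03   0.149 -0.077] 0.0003
```

>>> apply_moves([
  [255,[-0.2,0,0],0],
  [255,[-0.4,0,0],0],
  [255,[-0.6,0,0],0],
  [255,[-0.8,0,0],0],
  [255,[-1.0,0,0],0],
  [255,[-1.2,0,0],0],
  [255,[-1.4,0,0],0],
  [255,[-1.5,0,0],0],
])

```text
time_s: 7.6
eef_pos: [0.5384, 0.0513, 0.0736]
orientation: [-0.0, 3.142, -0.0]
force: [-0.4, 0.5, -0.3]
gripper_width: 0.0001
```

```bash
python3 st.py
```

```text
7.6 [0.5384 0.0513 0.0736] [-0.     3.142 -0.   ] [-0.36  0.5  -0.28] [ 0.015  0.19  -0.021] 0.0001
```

>>> apply_moves([
  [255,[-0.3,0,0],0],
  [255,[-0.6,0,0],0],
  [255,[-0.9,0,0],0],
  [255,[-1.2,0,0],0],
  [255,[-1.4,0,0],0],
  [255,[-1.6,0,0],0],
  [255,[-1.8,0,0],0],
  [255,[-2.0,0,0],0],
])

```text
time_s: 8.4
eef_pos: [0.5395, 0.0513, 0.0735]
orientation: [0.0, -3.14, 0.0]
force: [-7.8, -1.0, 5.5]
gripper_width: -0.0
```

```bash
python3 - <<'E'
exec(open("st.py").read())
from h import *
f=robot.grab_frame("top"); np.savez("e_top.npz",**f)
cv2.imwrite("pics/e_top.png",cv2.resize(f["frame"][150:280,215:380,::-1],None,fx=4.6,fy=4.6,interpolation=cv2.INTER_CUBIC))
f=robot.grab_frame("scene"); np.savez("e_scene.npz",**f)
cv2.imwrite("pics/e_scene.png",cv2.resize(f["frame"][165:270,265:405,::-1],None,fx=5.5,fy=5.5,interpolation=cv2.INTER_CUBIC))
f=robot.grab_frame("wrist"); np.savez("e_wrist.npz",**f)
cv2.imwrite("pics/e_wrist.png",f["frame"][:,:,::-1])
E
```

```text
8.4 [0.5395 0.0513 0.0735] [ 0.   -3.14  0.  ] [-7.79 -1.02  5.47] [-0.097  1.154 -0.03 ] -0.0
```

View pics/e_scene.png

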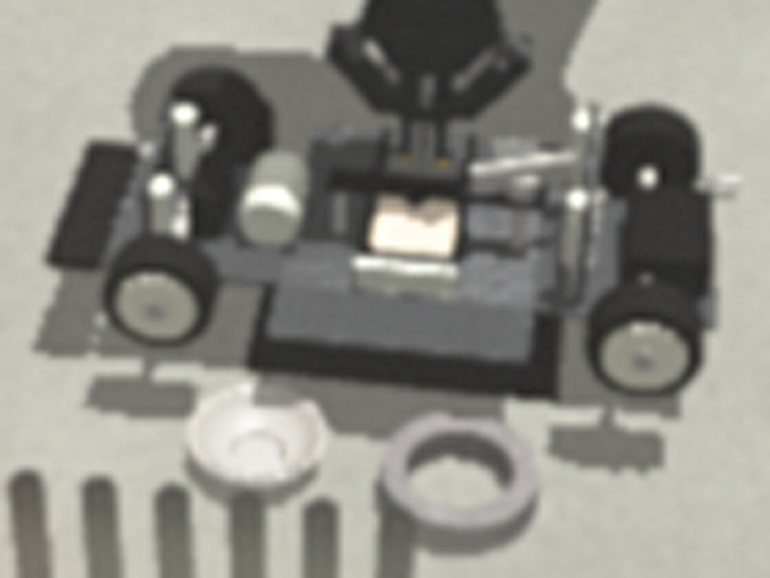

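View pics/e_wrist.png

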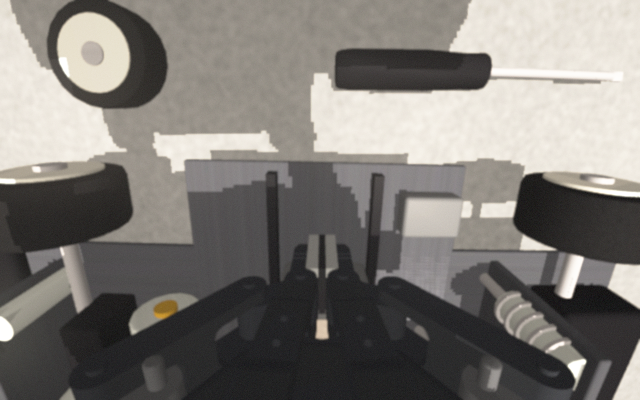

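>>> apply_moves([
  [255,[2,0,0],0],
  [255,[8,0,0],0],
  [255,[20,0,0],0],
  [255,[20,0,-40],0],
  [255,[20,0,-90],0],
  [255,[0,10,-140],0],
  [255,[-40,35,-187],0],
  [255,[-90,58,-187],0],
])

```text
time_s: 9.35
eef_pos: [0.6124, 0.1005, 0.2612]
orientation: [0.001, 3.136, 0.0]
force: [1.5, -0.0, -0.3]
gripper_width: -0.0002
```

>>> apply_moves([
  [255,[-10,0,0],0],
  [255,[-10,0,0],0],
  [255,[-10,0,0],0],
  [255,[-10,0,0],0],
  [255,[-10,0,0],0],
  [255,[-10,0,0],0],
  [255,[-10,0,0],0],
  [255,[-10,0,0],0],
])

```text
time_s: 10.15
eef_pos: [0.6217, 0.1001, 0.2561]
orientation: [0.0, -3.142, 0.0]
force: [-0.0, -0.2, -0.2]
gripper_width: -0.0
```

```bash
python3 - <<'E'
exec(open("st.py").read())
from h import *
f=robot.grab_frame("wrist"); np.savez("g_wrist.npz",**f)
cv2.imwrite("pics/g_wrist.png",f["frame"][:,:,::-1])
E
```

```text
10.15 [0.6217 0.1001 0.2561] [ 0.    -3.142  0.   ] [-0.01 -0.24 -0.22] [-0.013 -0.029  0.023] -0.0
```

View pics/g_wrist.png

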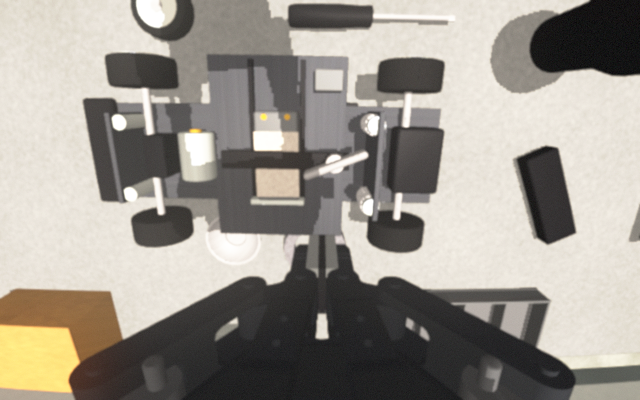

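The whole car is now visible: wing nut from (305,177) to (367,153) with its hub at (335,162), the pack between the rails, its far end meeting the stop at (278,200), and absorbers at (372,124) and (368,206). I'll take measurements from this.

```bash
python3 - <<'E'
from h import *
f=np.load("g_wrist.npz")
im=f["frame"][105:215,215:405,::-1]
cv2.imwrite("pics/g2.png",cv2.resize(im,None,fx=4.2,fy=4.2,interpolation=cv2.INTER_CUBIC))
E
```

```text
(no output)
```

View pics/g2.png

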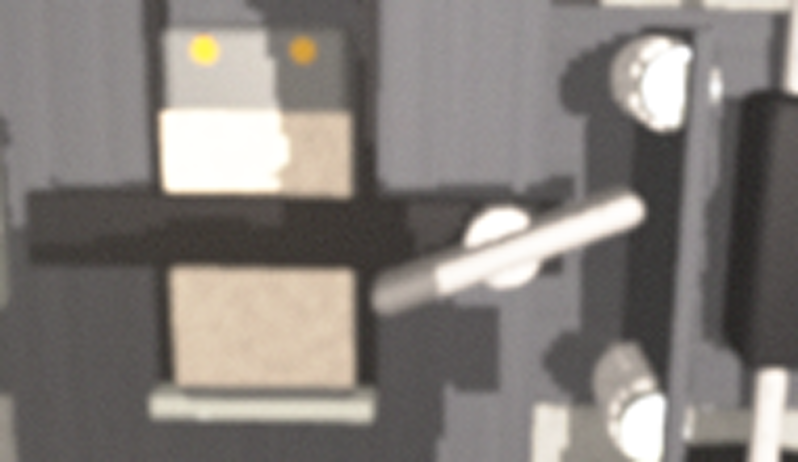

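```bash
python3 - <<'E'
from h import *
f=np.load("g_wrist.npz")
c=lambda x,y:[215+x/4.2,105+y/4.2]
def P(n,u,z): p=onz(f,[c(*u)],z)[0];print(n,np.round(p,4));return p
a=P("w1",(376,298),.1355);b=P("w2",(643,208),.1355);print("mid",(a+b)/2,np.linalg.norm(a-b),np.degrees(np.arctan2((b-a)[0],(b-a)[1])))
P("packnear",(258,28),.095);P("packfar",(265,387),.095);P("stop front top",(262,392),.09);P("stop back",(262,420),.09)
P("barL",(28,227),.1105);P("barat",(400,228),.1105)
P("ab1",(660,83),.14);P("ab2",(638,428),.14);P("plate front top1",(690,100),.145);P("plate2",(672,420),.145)
z=f["z_map"]
o,d=ray(f,[c(600,222)]);v,u=105+222/4.2,215+600/4.2;print(o+d[0]*z[int(v),int(u)])
for q in [(500,245),(420,285),(560,238),(100,240)]:
    uu=c(*q);o,d=ray(f,[uu]);print(q,o+d[0]*z[int(uu[1]),int(uu[0])])
E
```

```text
w1 [0.6105 0.083  0.1355]
w2 [0.5903 0.1417 0.1355]
mid [0.60038837 0.11233773 0.1355    ] 0.06203494960640653 -18.959061916053813
packnear [0.5527 0.0531 0.095 ]
packfar [0.6435 0.0511 0.095 ]
stop front top [0.6464 0.0495 0.09  ]
stop back [0.6542 0.0491 0.09  ]
barL [ 0.5985 -0.0021  0.1105]
barat [0.5989 0.0876 0.1105]
ab1 [0.5634 0.1434 0.14  ]
ab2 [0.6395 0.1421 0.14  ]
plate front top1 [0.5665 0.1489 0.145 ]
plate2 [0.636  0.1487 0.145 ]
[0.59340606 0.13236623 0.13549385]
(500, 245) [0.59881876 0.11057172 0.13386317]
(420, 285) [0.6074815  0.09283344 0.1356381 ]
(560, 238) [0.59689905 0.12365116 0.13582239]
(100, 240) [0.60177659 0.0150846  0.11029974]
```

```bash
cat > arc.py <<'E'
import sys,numpy as np
from bench import robot
from scipy.spatial.transform import Rotation as R
N=np.array([.599,.111]); B=np.radians(20)
def C(ph): # ph cw angle rad (world) of the wing
    er=np.array([np.cos(ph),-np.sin(ph)]); et=np.array([np.sin(ph),np.cos(ph)])
    return N+.0198*er+.0177*et
def rows(phs,zs,p0=None,ps0=None):
    s=robot.get_state(); 
    Rm=R.from_rotvec(s["orientation"]).as_matrix()
    p=np.array(s["eef_pos"]) if p0 is None else p0
    ang=np.arctan2(Rm[1,1],-Rm[0,1]) # cw angle of -y : -y=(cos a,-sin a) -> y=(-cos a, sin a)
    out=[]
    for ph,z in zip(phs,zs):
        t=np.r_[C(ph),z]; d=Rm.T@(t-p)*1000
        tr=(ph+B-ang+np.pi)%(2*np.pi)-np.pi
        out.append([255,[round(float(x),1) for x in d],round(float(tr),3)])
    return out,ang
def tors():
    s=robot.get_state(); F=np.array(s["force"]);p=np.array(s["eef_pos"])
    r=p[:2]-N; mz=r[0]*F[1]-r[1]*F[0]
    print("t",round(s["time_s"],2),"p",np.round(p,4),"F",np.round(F,2),"Tq",np.round(s["torque"],3),"M_axis F-only",round(mz,4),"+tz",round(mz+s["torque"][2],4),"q",np.round(s["joint_positions"],2))
    Rm=R.from_rotvec(s["orientation"]).as_matrix(); a=np.arctan2(Rm[1,1],-Rm[0,1])-B
    et=np.array([np.sin(a),np.cos(a)]);er=np.array([np.cos(a),-np.sin(a)])
    c=p[:2]-.0198*er-.0177*et
    print("tool phi",round(np.degrees(a),1),"Ft",round(F[:2]@et,2),"Fr",round(F[:2]@er,2),"err mm",np.round((c-N)*1000,2))
if __name__=="__main__":
    tors()
    a,b,z0,z1=map(float,sys.argv[1:5])
    r,ang=rows(np.radians(np.linspace(a,b,9)[1:]),np.linspace(z0,z1,9)[1:])
    print(r)
E
python3 arc.py 60 60 .25 .107
```

```text
t 10.2 p [0.6217 0.1001 0.2561] F [-0.41  0.59  0.42] Tq [-0.013 -0.026  0.004] M_axis F-only 0.009 +tz 0.0133 q [ 0.06  0.47  1.29 -0.    1.38 -1.51]
tool phi 70.0 Ft -0.18 Fr -0.7 err mm [-0.7   1.66]
[[255, [-2.5, 2.6, 24.0], -0.174], [255, [-2.5, 2.6, 41.9], -0.174], [255, [-2.5, 2.6, 59.7], -0.174], [255, [-2.5, 2.6, 77.6], -0.174], [255, [-2.5, 2.6, 95.5], -0.174], [255, [-2.5, 2.6, 113.4], -0.174], [255, [-2.5, 2.6, 131.2], -0.174], [255, [-2.5, 2.6, 149.1], -0.174]]
```

>>> apply_moves([
  [255,[-2.5,2.6,20],-0.1],
  [255,[-2.5,2.6,50],-0.174],
  [255,[-2.5,2.6,80],-0.174],
  [255,[-2.5,2.6,105],-0.174],
  [255,[-2.5,2.6,125],-0.174],
  [255,[-2.5,2.6,140],-0.174],
  [255,[-2.5,2.6,149],-0.174],
  [255,[-2.5,2.6,149],-0.174],
])

```text
time_s: 11.0
eef_pos: [0.6238, 0.1027, 0.1061]
orientation: [0.273, -3.128, -0.0]
force: [0.3, 0.3, 0.1]
gripper_width: -0.0
```

```bash
python3 arc.py 60 80 .107 .1065;python3 - <<'E'
from bench import robot
from h import *
f=robot.grab_frame("top"); 
cv2.imwrite("pics/i_top.png",cv2.resize(f["frame"][150:280,215:380,::-1],None,fx=4.6,fy=4.6,interpolation=cv2.INTER_CUBIC))
f=robot.grab_frame("wrist"); 
cv2.imwrite("pics/i_wrist.png",f["frame"][:,:,::-1])
E
```

```text
t 11.0 p [0.6238 0.1027 0.1061] F [0.33 0.25 0.07] Tq [-0.043 -0.033  0.01 ] M_axis F-only 0.009 +tz 0.0195 q [ 0.07  0.63  1.45 -0.    1.06 -1.68]
tool phi 60.0 Ft 0.41 Fr -0.05 err mm [-0.47  0.02]
[[255, [0.1, -1.1, -0.8], 0.043], [255, [0.7, -2.1, -0.8], 0.087], [255, [1.4, -3.0, -0.7], 0.131], [255, [2.1, -4.0, -0.6], 0.174], [255, [2.8, -4.9, -0.6], 0.218], [255, [3.6, -5.7, -0.5], 0.261], [255, [4.4, -6.6, -0.4], 0.305], [255, [5.2, -7.3, -0.4], 0.349]]
```

View pics/i_wrist.png

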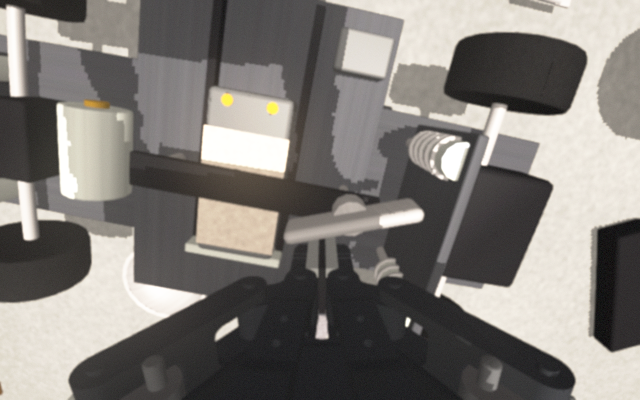

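The closed fingers (around 325,260) are down on the +x side of the wing, which runs from (287,232) to (420,212), and nothing is touching. I'll start the arc.

>>> apply_moves([
  [255,[0.1,-1.1,0],0.043],
  [255,[0.7,-2.1,0],0.087],
  [255,[1.4,-3.0,0],0.131],
  [255,[2.1,-4.0,0],0.174],
  [255,[2.8,-4.9,0],0.218],
  [255,[3.6,-5.7,0],0.261],
  [255,[4.4,-6.6,0],0.305],
  [255,[5.2,-7.3,0],0.349],
])

```text
time_s: 11.9
eef_pos: [0.6218, 0.095, 0.1084]
orientation: [0.277, 3.126, 0.001]
force: [4.6, 2.9, -3.1]
gripper_width: -0.0003
```

```bash
python3 arc.py 80 100 .1061 .1061
```

```text
t 11.9 p [0.6218 0.095  0.1084] F [ 4.61  2.91 -3.09] Tq [ 0.426 -0.767  0.028] M_axis F-only 0.1401 +tz 0.1685 q [ 0.06  0.62  1.46  0.    1.05 -1.34]
tool phi 80.1 Ft 5.04 Fr -2.08 err mm [1.97 0.48]
[[255, [2.4, -1.8, 2.3], 0.042], [255, [3.0, -2.8, 2.3], 0.085], [255, [3.7, -3.7, 2.3], 0.129], [255, [4.4, -4.7, 2.3], 0.172], [255, [5.1, -5.5, 2.3], 0.216], [255, [5.9, -6.4, 2.3], 0.26], [255, [6.7, -7.2, 2.3], 0.303], [255, [7.5, -8.0, 2.3], 0.347]]
```

```bash
python3 - <<'E'
import numpy as np
import arc
B=arc.B
def uni(D):
    ph=1.0
    a=ph+B; yt=np.array([-np.cos(a),np.sin(a)]); xt=np.array([-np.sin(a),-np.cos(a)])
    # tool x,y with z down: x cross y = -z(world)
    print("cross",xt[0]*yt[1]-xt[1]*yt[0])
    for k in range(1,9):
        d=arc.C(ph+np.radians(D)*k/8)-arc.C(ph)
        print([255,[round(1000*float(d@xt),1),round(1000*float(d@yt),1),0],round(float(np.radians(D)*k/8),3)],end=", ")
    print()
for D in (24,16,10): uni(D)
E
```

```text
cross -0.9999999999999999
[255, [0.7, -1.2, 0], 0.052], [255, [1.4, -2.4, 0], 0.105], [255, [2.3, -3.5, 0], 0.157], [255, [3.1, -4.6, 0], 0.209], [255, [4.0, -5.6, 0], 0.262], [255, [5.0, -6.6, 0], 0.314], [255, [6.1, -7.6, 0], 0.367], [255, [7.1, -8.4, 0], 0.419], 
cross -0.9999999999999999
[255, [0.5, -0.8, 0], 0.035], [255, [0.9, -1.6, 0], 0.07], [255, [1.4, -2.4, 0], 0.105], [255, [2.0, -3.1, 0], 0.14], [255, [2.5, -3.9, 0], 0.175], [255, [3.1, -4.6, 0], 0.209], [255, [3.7, -5.3, 0], 0.244], [255, [4.4, -6.0, 0], 0.279], 
cross -0.9999999999999999
[255, [0.3, -0.5, 0], 0.022], [255, [0.6, -1.0, 0], 0.044], [255, [0.9, -1.5, 0], 0.065], [255, [1.2, -2.0, 0], 0.087], [255, [1.5, -2.5, 0], 0.109], [255, [1.8, -2.9, 0], 0.131], [255, [2.2, -3.4, 0], 0.153], [255, [2.5, -3.9, 0], 0.175],
```

>>> apply_moves([
  [255,[0.7,-1.2,0.2],0.052],
  [255,[1.4,-2.4,0.4],0.105],
  [255,[2.3,-3.5,0.6],0.157],
  [255,[3.1,-4.6,0.8],0.209],
  [255,[4.0,-5.6,1.0],0.262],
  [255,[5.0,-6.6,1.2],0.314],
  [255,[6.1,-7.6,1.4],0.367],
  [255,[7.1,-8.4,1.6],0.419],
])

```text
time_s: 12.7
eef_pos: [0.6137, 0.0877, 0.1071]
orientation: [0.921, 2.999, 0.002]
force: [4.4, 0.6, 1.1]
gripper_width: -0.0001
```

```bash
python3 arc.py 80 100 .1061 .1061 | head -2
```

```text
t 12.7 p [0.6137 0.0877 0.1071] F [4.4  0.57 1.14] Tq [ 0.027 -0.677 -0.009] M_axis F-only 0.1108 +tz 0.1015 q [ 0.05  0.61  1.49  0.    1.04 -0.93]
tool phi 104.1 Ft 4.13 Fr -1.62 err mm [2.36 0.25]
```

>>> apply_moves([
  [255,[0.5,-0.8,0.1],0.035],
  [255,[0.9,-1.6,0.2],0.07],
  [255,[1.4,-2.4,0.3],0.105],
  [255,[2.0,-3.1,0.4],0.14],
  [255,[2.5,-3.9,0.5],0.175],
  [255,[3.1,-4.6,0.6],0.209],
  [255,[3.7,-5.3,0.7],0.244],
  [255,[4.4,-6.0,0.7],0.279],
])

```text
time_s: 13.5
eef_pos: [0.6067, 0.085, 0.1064]
orientation: [1.328, 2.843, 0.002]
force: [3.6, -2.9, 1.6]
gripper_width: -0.0001
```

```bash
python3 arc.py 80 100 .1061 .1061 | head -2
```

```text
t 13.5 p [0.6067 0.085  0.1064] F [ 3.62 -2.91  1.64] Tq [-0.313 -0.627  0.072] M_axis F-only 0.072 +tz 0.1445 q [ 0.04  0.61  1.51 -0.    1.02 -0.65]
tool phi 120.1 Ft 4.59 Fr 0.7 err mm [ 2.28 -0.02]
```

>>> apply_moves([
  [255,[0.5,-0.8,0.1],0.035],
  [255,[0.9,-1.6,0.2],0.07],
  [255,[1.4,-2.4,0.3],0.105],
  [255,[2.0,-3.1,0.4],0.14],
  [255,[2.5,-3.9,0.5],0.175],
  [255,[3.1,-4.6,0.6],0.209],
  [255,[3.7,-5.3,0.7],0.244],
  [255,[4.4,-6.0,0.7],0.279],
])

```text
time_s: 14.3
eef_pos: [0.599, 0.0842, 0.1057]
orientation: [1.711, 2.631, 0.002]
force: [2.9, -3.9, 2.1]
gripper_width: -0.0
```

```bash
python3 arc.py 80 100 .1061 .1061 | head -2
```

```text
t 14.3 p [0.599  0.0842 0.1057] F [ 2.85 -3.86  2.11] Tq [-0.661 -0.359  0.03 ] M_axis F-only 0.0764 +tz 0.1069 q [ 0.04  0.6   1.53 -0.    1.01 -0.38]
tool phi 136.1 Ft 4.76 Fr 0.62 err mm [ 1.97 -0.27]
```

>>> apply_moves([
  [255,[0.5,-0.8,0.1],0.035],
  [255,[0.9,-1.6,0.2],0.07],
  [255,[1.4,-2.4,0.3],0.105],
  [255,[2.0,-3.1,0.4],0.14],
  [255,[2.5,-3.9,0.5],0.175],
  [255,[3.1,-4.6,0.6],0.209],
  [255,[3.7,-5.3,0.7],0.244],
  [255,[4.4,-6.0,0.7],0.279],
])

```text
time_s: 15.1
eef_pos: [0.5914, 0.0856, 0.1049]
orientation: [2.06, 2.368, 0.002]
force: [1.2, -6.9, 3.4]
gripper_width: 0.0
```

```bash
python3 arc.py 80 100 .1061 .1061 | head -2
```

```text
t 15.1 p [0.5914 0.0856 0.1049] F [ 1.18 -6.88  3.43] Tq [-1.006 -0.103  0.002] M_axis F-only 0.0821 +tz 0.0845 q [ 0.04  0.59  1.55 -0.    1.   -0.09]
tool phi 152.1 Ft 6.63 Fr 2.18 err mm [ 1.62 -0.45]
```

```bash
python3 - <<'E'
from bench import robot
from h import *
f=robot.grab_frame("top"); np.savez("j_top.npz",**f)
cv2.imwrite("pics/j_top.png",cv2.resize(f["frame"][150:280,215:380,::-1],None,fx=4.6,fy=4.6,interpolation=cv2.INTER_CUBIC))
f=robot.grab_frame("wrist"); np.savez("j_wrist.npz",**f)
cv2.imwrite("pics/j_wrist.png",f["frame"][:,:,::-1])
exec(open("st.py").read())
E
python3 arc.py 80 100 .1061 .1061 | head -2
```

```text
15.2 [0.5914 0.0857 0.1049] [2.060e+00 2.368e+00 2.000e-03] [ 0.29 -5.43  3.2 ] [-0.876 -0.064  0.083] 0.0002
t 15.2 p [0.5914 0.0857 0.1049] F [ 0.29 -5.43  3.2 ] Tq [-0.876 -0.064  0.083] M_axis F-only 0.0488 +tz 0.1318 q [ 0.04  0.59  1.55 -0.    1.   -0.09]
tool phi 152.1 Ft 4.93 Fr 2.29 err mm [ 1.55 -0.42]
```

View pics/j_wrist.png

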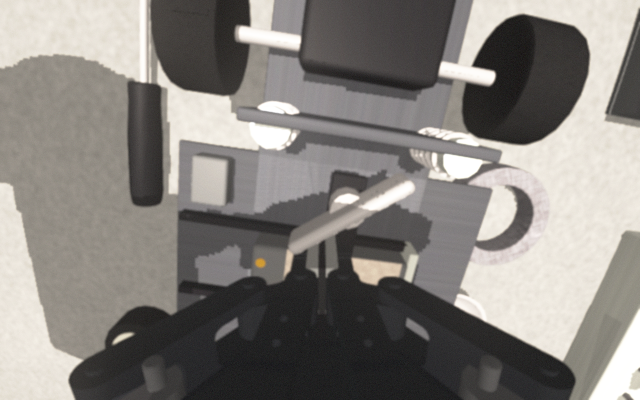

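```bash
python3 - <<'E'
from h import *
f=np.load("j_wrist.npz")
cv2.imwrite("pics/j2.png",cv2.resize(f["frame"][150:280,240:430,::-1],None,fx=4.2,fy=4.2,interpolation=cv2.INTER_CUBIC))
a,b=onz(f,[[291,241],[413,184]],.1325)
print(a,b,(a+b)/2,np.linalg.norm(a-b),np.degrees(np.arctan2(-(a-b)[1],(a-b)[0])))
E
```

```text
[0.57623595 0.09819605 0.1325    ] [0.62482277 0.13149074 0.1325    ] [0.60052936 0.1148434  0.1325    ] 0.05890004531142956 145.57865056382124
```

View pics/j2.png

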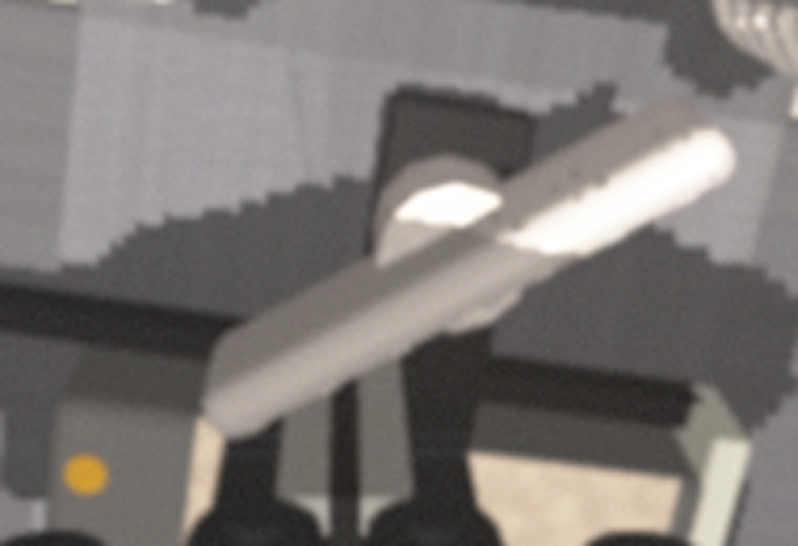

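```bash
python3 - <<'E'
from h import *
f=np.load("j_wrist.npz")
a,b=onz(f,[[294.8,248.8],[410.2,184.5]],.1325)
print(a,b,(a+b)/2,np.linalg.norm(a-b),np.degrees(np.arctan2(-(a-b)[1],(a-b)[0])))
from h import R
z=f["z_map"]; V,U=np.mgrid[0:400,0:640]; uv=np.c_[U.ravel(),V.ravel()]
o,d=ray(f,uv); P=o+d*z.ravel()[:,None]
m=(abs(P[:,2]-.132)<.0015)&(np.hypot(P[:,0]-.6,P[:,1]-.112)<.036)
Q=P[m][:,:2]; print(m.sum(),Q.mean(0)); r=cv2.minAreaRect((Q*1000).astype(np.float32)); print(r)
for h in (.114,.118,.122,.126,.13,.134,.138):
    n=(abs(P[:,2]-h)<.002)&(np.hypot(P[:,0]-.6,P[:,1]-.112)<.04); print(h,n.sum())
E
```

```text
[0.57835086 0.09457121 0.1325    ] [0.62368024 0.13111244 0.1325    ] [0.60101555 0.11284183 0.1325    ] 0.05822382459450132 141.12678487107567
1859 [0.60070004 0.1109559 ]
((604.5432739257812, 106.28518676757812), (63.34455108642578, 20.35621452331543), 37.46580123901367)
0.114 117
0.118 356
0.122 749
0.126 542
0.13 1612
0.134 951
0.138 279
```

```bash
cat > feel.py <<'E'
from arc import *
rs=[]
for k in range(4):
    if k: robot.grab_frame("wrist")
    s=robot.get_state(); F=np.array(s["force"]);p=np.array(s["eef_pos"]); tz=s["torque"][2]
    Rm=R.from_rotvec(s["orientation"]).as_matrix(); a=np.arctan2(Rm[1,1],-Rm[0,1])-B
    et=np.array([np.sin(a),np.cos(a)]);er=np.array([np.cos(a),-np.sin(a)])
    N2=np.array([.6003,.1115]); r=p[:2]-N2
    rs.append([F[:2]@et,F[:2]@er,F[2],r[0]*F[1]-r[1]*F[0]+tz,tz])
rs=np.array(rs)
c=p[:2]-.0198*er-.0177*et
print("t",round(s["time_s"],2),"p",np.round(p,4),"phi",round(np.degrees(a)%360,1),"err",np.round((c-N2)*1000,1),"J6",round(s["joint_positions"][5],2))
print("  Ft,Fr,Fz,M,tz\n",np.round(rs,3),"\n mean",np.round(rs.mean(0),3),"Ft*.029",round(rs[:,0].mean()*.029,4))
E
```

>>> apply_moves([
  [255,[0.3,-0.5,0],0.022],
  [255,[0.6,-1.0,0.1],0.044],
  [255,[0.9,-1.5,0.1],0.065],
  [255,[1.2,-2.0,0.2],0.087],
  [255,[1.5,-2.5,0.3],0.109],
  [255,[1.8,-2.9,0.3],0.131],
  [255,[2.2,-3.4,0.4],0.153],
  [255,[2.5,-3.9,0.4],0.175],
])

```text
time_s: 16.0
eef_pos: [0.587, 0.0874, 0.1045]
orientation: [2.259, 2.18, 0.002]
force: [-0.1, -7.7, 5.6]
gripper_width: -0.0004
```

```bash
python3 feel.py
```

```text
t 16.15 p [0.587  0.0875 0.1045] phi 162.0 err [ 0.1 -1.1] J6 0.08
  Ft,Fr,Fz,M,tz
 [[7.318 2.48  5.592 0.109 0.009]
 [7.53  3.186 4.359 0.173 0.082]
 [6.597 2.065 4.986 0.117 0.024]
 [6.667 2.639 4.708 0.178 0.093]] 
 mean [7.028 2.592 4.911 0.144 0.052] Ft*.029 0.2038
```

```bash
python3 - <<'E'
from arc import *
for k in range(3):
    s=robot.get_state(); p=s["eef_pos"];F=s["force"]
    print(np.round(s["tau"],4), "pred J1 from F:",round(p[0]*F[1]-p[1]*F[0]+s["torque"][2],3),np.round(F,2),np.round(s["torque"],3), np.round(s["joint_velocities"],4))
    robot.grab_frame("wrist")
E
```

```text
[  4.0672 -84.8739 -28.6106   1.8885  -0.3357   0.3168] pred J1 from F: -4.067 [-0.45 -7.16  4.71] [-1.082  0.109  0.093] [-0.0002 -0.001   0.0005  0.0017  0.0022 -0.0058]
[  4.0663 -84.8378 -28.6254   1.8977  -0.3327   0.1393] pred J1 from F: -4.268 [-0.23 -7.48  5.08] [-1.103  0.038  0.103] [-0.0018 -0.0003 -0.0005 -0.0004  0.0005 -0.002 ]
[  4.0625 -84.8082 -28.6284   1.8992  -0.3328   0.0867] pred J1 from F: -3.774 [-0.66 -6.66  5.35] [-1.069  0.147  0.076] [-0.0011 -0.0016  0.0004 -0.0016  0.0003  0.0021]
```

>>> apply_moves([
  [255,[0.1,-0.2,0],0.009],
  [255,[0.2,-0.4,-0.1],0.018],
  [255,[0.3,-0.6,-0.1],0.027],
  [255,[0.5,-0.8,-0.2],0.035],
  [255,[0.6,-1.0,-0.2],0.044],
  [255,[0.7,-1.2,-0.3],0.053],
  [255,[0.8,-1.4,-0.3],0.062],
  [255,[0.9,-1.6,-0.3],0.07],
])

```text
time_s: 17.1
eef_pos: [0.5853, 0.0883, 0.1046]
orientation: [2.334, 2.1, 0.001]
force: [-0.4, -8.3, 2.4]
gripper_width: 0.0001
```

```bash
python3 - <<'E'
from arc import *
L=[]
for k in range(6):
    s=robot.get_state(); L.append(np.r_[s["force"],s["torque"][2],s["tau"][0],s["tau"][5]]); p=np.array(s["eef_pos"]); robot.grab_frame("wrist")
print(np.round(L,3)); L=np.array(L)[2:].mean(0)
tz=-0+L[3]; Fx=L[0]; Fy=(-L[4]-tz+p[1]*Fx)/p[0]
Rm=R.from_rotvec(s["orientation"]).as_matrix(); a=np.arctan2(Rm[1,1],-Rm[0,1])-B
et=np.array([np.sin(a),np.cos(a)]);er=np.array([np.cos(a),-np.sin(a)])
print(s["time_s"],p,"phi",np.degrees(a),"Fy",Fy,"Ft",et@[Fx,Fy],"Fr",er@[Fx,Fy])
for N in ([.599,.111],[.6003,.1115],[.601,.1125]):
    r=p[:2]-N; print(N,"M",r[0]*Fy-r[1]*Fx+tz)
E
```

```text
[[-3.820e-01 -8.309e+00  2.435e+00  6.400e-02  4.506e+00 -1.730e-01]
 [ 2.400e-02 -8.943e+00  2.074e+00  5.600e-02  4.392e+00 -1.340e-01]
 [-9.200e-02 -7.253e+00  2.146e+00  4.300e-02  4.436e+00  2.990e-01]
 [ 6.090e-01 -7.411e+00  2.427e+00  6.600e-02  4.403e+00  1.600e-01]
 [-6.310e-01 -8.107e+00  2.423e+00  1.000e-01  4.410e+00  9.400e-02]
 [-7.000e-03 -7.899e+00  2.475e+00  5.400e-02  4.397e+00  7.500e-02]]
17.35 [0.58532503 0.08835859 0.10462802] phi -193.98920889365715 Fy -7.6536844158323705 Ft 7.419414904514135 Fr 1.8793808245284993
[0.599, 0.111] M 0.16972088211871467
[0.6003, 0.1115] M 0.179655632978216
[0.601, 0.1125] M 0.1849831343071378
```

>>> apply_moves([
  [255,[0.1,-0.1,0],0.005],
  [255,[0.1,-0.2,0],0.01],
  [255,[0.2,-0.3,0],0.014],
  [255,[0.2,-0.4,0],0.018],
  [255,[0.3,-0.5,0],0.022],
  [255,[0.3,-0.6,0],0.026],
  [255,[0.4,-0.7,0],0.03],
  [255,[0.4,-0.8,0],0.035],
])

```text
time_s: 18.2
eef_pos: [0.5845, 0.0888, 0.1046]
orientation: [2.37, 2.059, 0.001]
force: [0.7, -7.8, 2.3]
gripper_width: -0.0003
```

```bash
python3 - <<'E'
from arc import *
L=[]
for k in range(6):
    s=robot.get_state(); L.append(np.r_[s["force"],s["torque"][2],s["tau"][0],s["tau"][5]]); p=np.array(s["eef_pos"]); robot.grab_frame("wrist")
L=np.array(L)[2:].mean(0)
tz=-0+L[3]; Fx=L[0]; Fy=(-L[4]-tz+p[1]*Fx)/p[0]
Rm=R.from_rotvec(s["orientation"]).as_matrix(); a=np.arctan2(Rm[1,1],-Rm[0,1])-B
et=np.array([np.sin(a),np.cos(a)]);er=np.array([np.cos(a),-np.sin(a)])
print(s["time_s"],p,"phi",np.degrees(a),"F",L,"Fy",Fy,"Ft",et@[Fx,Fy],"Fr",er@[Fx,Fy])
for N in ([.599,.111],[.6003,.1115],[.601,.1125]):
    r=p[:2]-N; print(N,"M",r[0]*Fy-r[1]*Fx+tz)
E
```

```text
18.45 [0.5845402  0.08881829 0.10457853] phi -191.9854867513454 F [-0.43095759 -7.60491009  2.49025798  0.06548044  4.54461817  0.12378457] Fy -7.95219131899033 Ft 7.689341069599864 Fr 2.0729460041139927
[0.599, 0.111] M 0.17090814029253923
[0.6003, 0.1115] M 0.18103051021083205
[0.601, 0.1125] M 0.18616608654133693
```

The torque now reads about 0.18–0.20 N m, which is roughly 25–31 N of clamping. I'll back off the wing and lift away.

>>> apply_moves([
  [255,[-2,0,0],0],
  [255,[-5,0,0],0],
  [255,[-9,0,0],0],
  [255,[-9,0,-10],0],
  [255,[-9,0,-35],0],
  [255,[-9,0,-75],0],
  [255,[-9,0,-120],0],
  [255,[-9,0,-160],0],
])

```text
time_s: 19.3
eef_pos: [0.5824, 0.0807, 0.2663]
orientation: [2.371, 2.06, 0.002]
force: [0.5, -0.2, -0.8]
gripper_width: -0.0002
```

>>> apply_moves([
  [255,[-60,40,0],0],
  [255,[-60,40,0],-0.1],
  [255,[-60,40,0],-0.2],
  [255,[-60,40,0],-0.2],
  [255,[-60,40,0],-0.2],
  [255,[-60,40,0],-0.2],
  [255,[-60,40,0],-0.2],
  [255,[-60,40,0],-0.2],
])

```text
time_s: 20.1
eef_pos: [0.6136, 0.016, 0.2634]
orientation: [-2.154, -2.287, 0.0]
force: [-0.0, -0.0, -0.3]
gripper_width: -0.0002
```

```bash
python3 - <<'E'
exec(open("st.py").read())
from h import *
f=robot.grab_frame("wrist"); np.savez("k_wrist.npz",**f)
cv2.imwrite("pics/k_wrist.png",f["frame"][:,:,::-1])
f=robot.grab_frame("top"); np.savez("k_top.npz",**f)
cv2.imwrite("pics/k_top.png",cv2.resize(f["frame"][150:280,215:380,::-1],None,fx=4.6,fy=4.6,interpolation=cv2.INTER_CUBIC))
f=robot.grab_frame("scene"); np.savez("k_scene.npz",**f)
cv2.imwrite("pics/k_scene.png",cv2.resize(f["frame"][165:270,265:405,::-1],None,fx=5.5,fy=5.5,interpolation=cv2.INTER_CUBIC))
E
```

```text
20.1 [0.6136 0.016  0.2634] [-2.154 -2.287  0.   ] [-0.04 -0.04 -0.26] [ 0.011  0.01  -0.001] -0.0002
```

View pics/k_wrist.png

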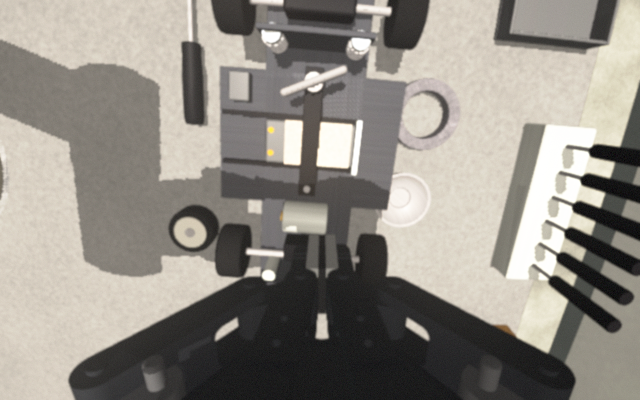

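View pics/k_scene.png

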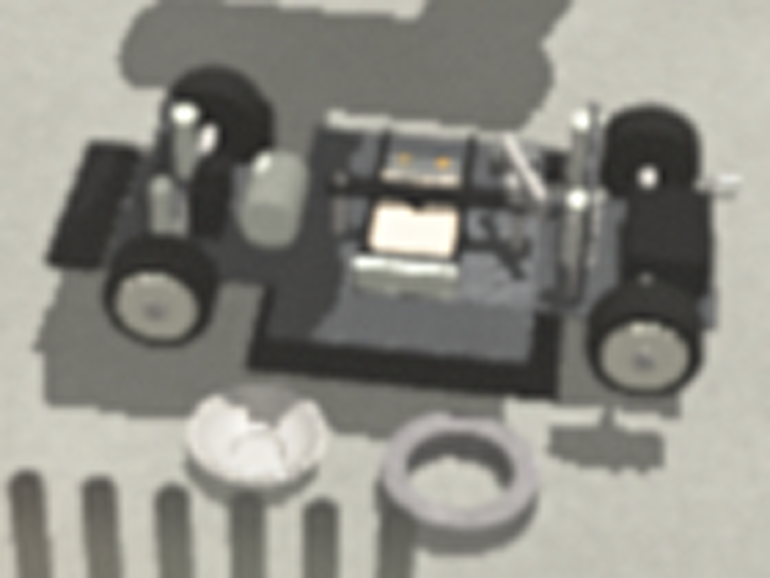

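View pics/k_top.png

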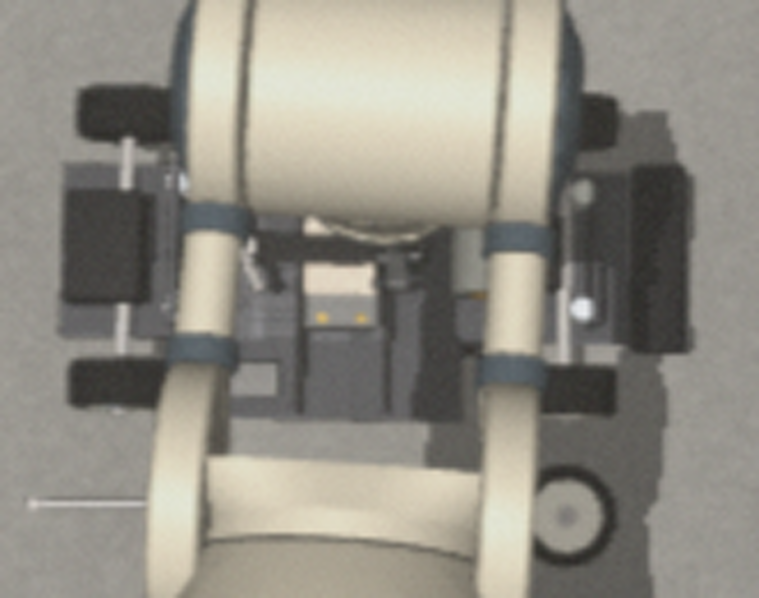

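```bash
python3 - <<'E'
from h import *
f=np.load("k_wrist.npz")
cv2.imwrite("pics/k2.png",cv2.resize(f["frame"][55:205,215:405,::-1],None,fx=4,fy=4,interpolation=cv2.INTER_CUBIC))
E
```

View pics/k2.png

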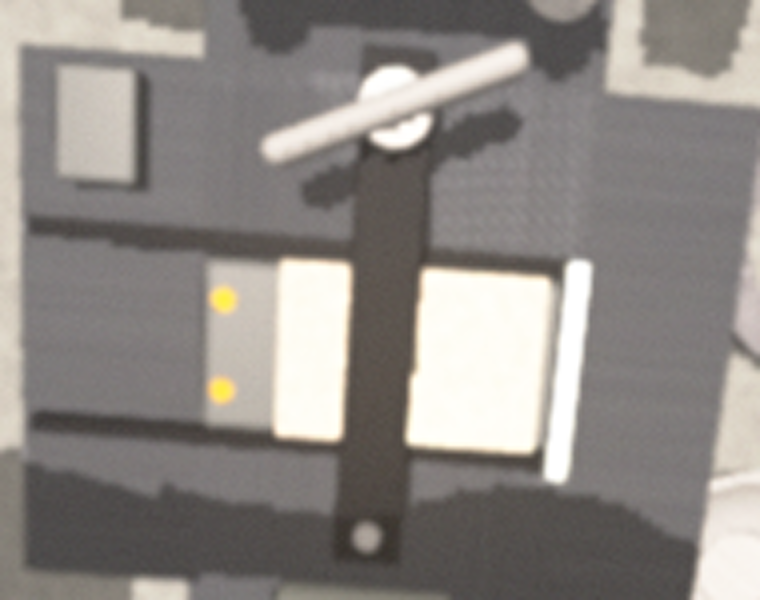

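```bash
python3 - <<'E'
from h import *
f=np.load("k_wrist.npz")
c=lambda x,y:[215+x/4,55+y/4]
def P(n,u,z): p=onz(f,[c(*u)],z)[0];print(n,np.round(p,4));return p
a=P("near",(206,343),.095);b=P("label end",(547,363),.095);s=P("stop front top edge",(563,363),.09);s2=P("stop back",(582,363),.09)
P("near label",(275,350),.095)
e1=P("w",(268,150),.132);e2=P("w",(522,52),.132); d=e1-e2; print("wing phi",np.degrees(np.arctan2(-d[1],d[0])),np.linalg.norm(d))
P("bar1",(366,538),.106)
z=f["z_map"]
for x in range(520,600,4):
    u=c(x,363);o,dd=ray(f,[u]);print(x,np.round((o+dd[0]*z[int(round(u[1])),int(round(u[0]))]),4),f["frame"][int(u[1]),int(u[0])])
for x in range(190,230,4):
    u=c(x,343);o,dd=ray(f,[u]);print(x,np.round((o+dd[0]*z[int(round(u[1])),int(round(u[0]))]),4),f["frame"][int(u[1]),int(u[0])])
E
```

```text
near [0.5535 0.0513 0.095 ]
label end [0.6448 0.0513 0.095 ]
stop front top edge [0.6497 0.051  0.09  ]
stop back [0.6549 0.0514 0.09  ]
near label [0.572  0.0505 0.095 ]
w [0.5737 0.0996 0.132 ]
w [0.6293 0.1236 0.132 ]
wing phi 156.6244860925362 0.0605723743693571
bar1 [0.599 0.003 0.106]
520 [0.6376 0.0509 0.0946] [254 252 242]
524 [0.6386 0.051  0.0952] [254 252 244]
528 [0.6398 0.051  0.0943] [255 253 246]
532 [0.6408 0.051  0.0945] [255 254 246]
536 [0.642 0.051 0.094] [255 252 242]
540 [0.643  0.0512 0.0945] [244 234 220]
544 [0.6439 0.0514 0.0958] [209 197 186]
548 [0.6451 0.0514 0.095 ] [181 173 163]
552 [0.6462 0.0514 0.0947] [168 162 155]
556 [0.6478 0.0509 0.0897] [222 221 218]
560 [0.6488 0.051  0.0904] [255 255 255]
564 [0.65   0.051  0.0894] [255 255 255]
568 [0.651  0.0512 0.0903] [255 255 255]
572 [0.6522 0.0512 0.0898] [255 255 255]
576 [0.6535 0.051  0.0879] [252 251 250]
580 [0.6571 0.0491 0.0698] [203 199 191]
584 [0.6583 0.0491 0.0698] [139 133 131]
588 [0.6595 0.0492 0.0695] [129 127 124]
592 [0.6607 0.0492 0.0688] [128 124 123]
596 [0.6617 0.0494 0.07  ] [129 124 121]
190 [0.5443 0.0481 0.0693] [134 129 127]
194 [0.5457 0.0483 0.0705] [132 127 125]
198 [0.5468 0.0484 0.0705] [125 121 120]
202 [0.5524 0.0512 0.0948] [126 122 118]
206 [0.5535 0.0513 0.0948] [149 144 137]
210 [0.5545 0.0513 0.0943] [180 173 164]
214 [0.5555 0.0513 0.0943] [194 185 178]
218 [0.5566 0.0514 0.0943] [198 192 182]
222 [0.5577 0.0514 0.0943] [200 194 185]
226 [0.5588 0.0515 0.0947] [197 191 182]
```

```bash
python3 -c "
from bench import robot
print(robot.finish_job())"
```

```text
the job is handed in; nothing more can be done
None
```

I pushed the battery pack home against its end stop, then tightened the wing nut by feel. The job was handed in at about 20 s, with the gripper lifted clear and touching nothing.

- **Pack:** at the stop the push force rose from about 2 N to about 8 N, and I went no further. The last depth picture shows the pack top running right up to the stop at x≈0.647 m, with no visible gap. The near end is 95–96 mm behind that, which matches the pack's length.
- **Nut:** I pushed one wing round in a single arc on the free side and did not need the second wing. Free running was about 4.6 N at the finger, which matches 0.12 N m. The torque began to rise at roughly 2.5 rad. I stopped at about 0.18–0.20 N m, or roughly 25–31 N of clamping, with the nut at about 2.7 rad. My lowest reading was 0.171 N m, about 20 N, which is still above the 15 N you call firm.
- **Disagreements:**
  - The fingertips sit about 9 mm above the reported TCP, not 25 mm ahead of it as `robot.nose_length` says. My first pass went over the pack without touching it, so I corrected the height from the pictures.
  - Single force readings were noisy, and my torque estimates differed by up to 0.03 N m, depending on where I took the nut axis to be.
  - The finger briefly pressed down on the nut with about 5 N through friction. I eased that to about 2.5 N, well under the 20 N limit.
- **Everything else:** the final pictures show the driver, spare wheel, tape and dish where they were. The tumbler, cleaner can and spare pack were mostly out of view, but the arm passed well clear of the tumbler and never went near the other two. I saw no contact with the tower or absorbers.

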